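# Fit the jug chuck on the decorating wheel and check that it runs free

### The job

Fit the jug chuck (the aluminium one with the black cone) on the spindle of the decorating wheel: set it gently over the spindle nose and turn the chuck, not the wheel, until its slots drop over the two brass keys and it sits fully down, flat on the wheel head. Then turn the wheel by hand, with the chuck on it, about a quarter turn to check that they run free together, let go and leave it standing still with the chuck home. Leave everything else on the bench where it is.

Things in the scene. Friction and masses are not known exactly. Their poses are not given: they have to be found in the camera images.
- jug_chuck_mid (a point): Middle of the jug chuck to be fitted: on its axis, 34 mm above its underside. It stands loose on the bench, about 0.3 kg, 68 mm high. Aluminium with a black cone: flange at the foot 84 mm across, 8 mm thick; plain round body 48 mm across up to 50 mm, best gripped 35 to 40 mm up; cone on top, 26 mm across at its flat end, where a white line marks the slot's direction. z is up, x along the slot.
- jug_chuck_foot (a point): Centre of the chuck's underside, same axes. A bore 22.5 mm across, 26 mm deep, goes up from here. A slot 9 mm wide, 12 mm high runs right across the foot along x, through the flange at both sides: from above it shows as two notches. Half a turn makes no difference. 0 mm over the wheel head when home, 10 mm when the chuck rests on the keys.
- jug_chuck: The jug chuck as a whole: the same frame as jug_chuck_foot.
- spindle (a point): Centre of the wheel head's top face (round, aluminium, 200 mm across, 128 mm above the bench); z up, turns with the wheel. Here the steel spindle nose stands up: 20 mm across, 24 mm high, its top 4 mm tapered to 12 mm across. Two brass keys flank it on the head, along x and -x: each 6 mm wide, 10 mm high, out to 18 mm from the axis. Slot and keys must be in line within about 3 degrees.
- wheel_mark (a point): Red index dot, 12 mm across, on top of the wheel head, 88 mm from its axis in the direction of spindle's x axis, in line with the keys; it travels round with the wheel.
- wheel (a joint): Turn of the wheel head with spindle and keys on the fixed housing, in rad, growing anticlockwise seen from above, without a stop. It is switched off; the belt drags with about 0.2 N m, so it stays where left and does not follow the chuck when this is turned lightly on top of the keys. With the slot over the keys, turning the chuck turns the wheel.
- wheel_unit: Fixed housing of the decorating wheel: blue, 260 mm (x) by 300 mm (y), 100 mm high, with a grey drip tray 254 mm across on top whose rim is 122 mm above the bench. Origin on the bench under the wheel's axis.
- bowl_chuck: Bystander: a similar chuck, 44 mm high, with the same 84 mm flange but a flat yellow top 92 mm across; origin at its underside. Not wanted.
- white_jug: Bystander: white jug, 150 mm high, 86 mm across, with a handle; origin at its underside.
- colour_pot: Bystander: round pot with a yellow lid, 72 mm across, 48 mm high; origin at its underside.
- glaze_jar: Bystander: blue jar with a white cap, 52 mm across, 75 mm high; origin at its underside.
- brush: Bystander: red-handled brush lying on the bench along its x axis, 175 mm long, 9 mm thick.
- pencil: Bystander: pencil lying on the bench along its x axis, 120 mm long, 8 mm thick.
- water_bottle: Bystander: clear bottle with a blue cap, 64 mm across, 210 mm high; origin at its underside.

How it is judged:
By the outcome, as a careful person would: the job done as asked, in the order asked, and still so for the second after the job is handed in, with the robot touching nothing.
It also fails if it takes over 48 s, if anything falls off the work surface, if the arm or the gripper's body presses on something with over 40 N, if the wrist force passes 120 N, or if a joint passes its speed limit or range.

### The arm

A 6-joint arm with a two-finger parallel gripper is mounted at the origin on the work surface. World frame = base frame: x ahead of the robot, y to its left, z up, the work surface at z = 0. Lengths are in m, angles in rad, forces in N, time in s.
With the tool pointing down it reaches from about 0.35 to 0.775 m from the base axis. Payload 5.5 kg.
Tool frame: the origin (TCP) lies at the very end of the fingers, on their centre line; the grasp point (between the pads) lies 19 mm behind it; z points along the fingers, y is the line along which they close (so a half turn about z gives the same grasp; the last joint's range is limited). The gripper opens to 85 mm and grips with 20 to 120 N. Pads are 22 mm wide; open, the fingers measure 114 mm over their backs; the gripper's body (76 mm by 85 mm) begins 54 mm behind the grasp point. The pads swing forward as they close: fully open they stand 13 mm farther back than shut.
Start: joints at [-1.298, 0.313, 0.046, 1.304, 0, 1.431], TCP at [0.231, -0.527, 0.231] pointing down, gripper open.
Joint ranges: [-2.76, 2.76], [-0.86, 1.69], [-1.03, 1.26], [-2.2, 2.34], [-1.47, 1.5], [-3.14, 3.14]. Speed limits (rad/s): [2.57, 2.57, 3.14, 3.14, 3.14, 3.14].

### API

Orientations are given as a unit quaternion [w, x, y, z].
In Python, from workcell import get_state, read_camera, calibration, hand_in gives the robot as it stands.
- The arm moves only by the tool drive_tool, never from a script. Its argument "deltas" is a list that holds one entry, the list of rows, each a list of 7 numbers: the closure in counts, from 0 (fully open) to 255 (shut), then the shift along the tool's x, y, z in m, then the turn, a rotation vector about the tool's x, y, z in degrees. A call has 1 to 12 rows; each row is the pose to reach, as a shift and turn from the pose commanded when the call began, along the tool's axes at that moment; what a row does not reach only later rows make up. A row lasts 1/8 s, in which the tool goes at most 62.5 mm and 10.7 degrees, less where a joint would pass 70% of its speed; a pose out of reach is approached as far as the arm can. A call with a gripper value outside its range is refused whole. The fingers move at their own pace and stop on an object; "newtons" is the grip in N (left out, the last holds). Time passes only in rows, so rows that repeat a pose let the fingers close. It gives the time, the measured TCP pose, the force, the opening and the grip force at its end, in the units of the state.
- get_state(): the state, without advancing time (a new reading comes with each control period).
- read_camera(name): name is "scene" or "top" or "wrist"; returns (picture, depth): 480x640x3 uint8, red, green, blue; 480x640 float32, m along the optical axis (not along the pixel's ray), 0 where there is no reading.
- calibration(name): a dict with "mtx" (3x3 intrinsics, pixels), "world_from_camera" (4x4, takes a point from camera to world coordinates). Camera axes: x right, y up, looking along -z (the intrinsics and any distortion apply to the point x, -y, -z); pixel columns grow to the right and rows downward; lengths in m; the calibration is good to about 2 mm. A picture is of the moment at which its call begins: read the wrist's pose just before it. calibration takes no time and is no camera call; for the wrist camera it gives the pose at the moment of the call.
- hand_in(): hands the job in; it is judged then, once.
The state is a dict: "clock": time; "joint_pos": joint angles; "qvel": joint speeds; "tau": joint torques, N m; "tcp_pos": TCP position; "orientation": TCP orientation; "wrist_force": force on the tool from outside, world axes, zero at the start; "ft_torque": the same for the moment, N m; "finger_gap": finger opening in m; "grip_force": force on a finger pad.
Only numpy, scipy, OpenCV 4.12 (cv2) and the standard library are available. Lean on these libraries where they do the work, as an engineer would, in place of code of your own. Each camera call takes 0.05 s, during which the arm holds its last target. There are 200 camera calls.

## Working session

There is one attempt and no reset: what is moved stays moved. The work goes in short steps, Python scripts to look and compute and a tool call to move; the robot and the scene stay as the last step left them, time stands still between calls to the robot, and variables do not carry over. Pictures are saved under pics/ and viewed, at most 10 in all, crops included, and the job is handed in when it is done.

Besides the shell and the picture viewer there is one more tool, called by a JSON object that holds its "fn" and its "kwargs", one argument or row to a line. drive_tool: Moves the arm, as the interface text tells. Its arguments: {"type":"object","properties":{"deltas":{"type":"array","items":{"type":"array","items":{"type":"array","items":{"type":"number"}}}},"newtons":{"type":"number"}},"required":["deltas"]}

```bash
mkdir -p pics
cat > h.py <<'E'
import numpy as np, cv2
from workcell import get_state, read_camera, calibration, hand_in
def ray(c,u,v):
    d=np.linalg.inv(c["mtx"])@np.array([u,v,1.]); d=np.array([d[0],-d[1],-d[2]])
    T=np.array(c["world_from_camera"]); return T[:3,3],T[:3,:3]@d
def onz(c,u,v,z):
    o,d=ray(c,u,v); return o+d*(z-o[2])/d[2]
def save(n,p): cv2.imwrite("pics/"+n+".png",p[:,:,::-1])
E
python3 - <<'E'
from h import *
s=get_state(); print(s)
for n in("scene","top"):
    p,d=read_camera(n); save(n+"0",p); np.savez(n+"0",p=p,d=d); print(calibration(n))
E
```

```text
{'clock': 0.0, 'joint_pos': array([-1.29759853e+00,  3.14001610e-01,  4.49430999e-02,  1.30361765e+00,
        2.50847642e-05,  1.43120973e+00]), 'qvel': array([ 0.00027299,  0.00156142, -0.00057469,  0.00113698,  0.001539  ,
       -0.00128027]), 'tau': array([ 2.31812141e-03, -4.80631542e+01,  2.98531544e+01,  1.94945204e-02,
       -1.54982706e-05, -3.31579724e-07]), 'tcp_pos': array([ 0.23052716, -0.52618145,  0.23039353]), 'orientation': array([-9.38658251e-04,  9.78776200e-01,  2.04929907e-01, -5.02306653e-05]), 'wrist_force': array([0.55637435, 0.60705337, 0.87717184]), 'ft_torque': array([ 0.06010911, -0.00975509, -0.00062317]), 'grip_force': 0.0, 'finger_gap': 0.0854123993669444}
{'mtx': array([[469.90747529,   0.        , 309.55849439],
       [  0.        , 469.90747529, 240.47986286],
       [  0.        ,   0.        ,   1.        ]]), 'world_from_camera': array([[-0.68841356, -0.54924377,  0.47372782,  1.0515221 ],
       [ 0.72510687, -0.53691798,  0.43120656,  0.403985  ],
       [ 0.01751547,  0.64035175,  0.76788205,  0.91829629],
       [ 0.        ,  0.        ,  0.        ,  1.        ]])}
{'mtx': array([[613.30406828,   0.        , 323.64235672],
       [  0.        , 613.30406828, 232.78306967],
       [  0.        ,   0.        ,   1.        ]]), 'world_from_camera': array([[ 0.00338583,  0.98887031, -0.14874152,  0.31687781],
       [-0.99973205,  0.00675336,  0.02214091, -0.03846676],
       [ 0.022899  ,  0.1486267 ,  0.98862821,  1.60099851],
       [ 0.        ,  0.        ,  0.        ,  1.        ]])}
```

View pics/scene0.png

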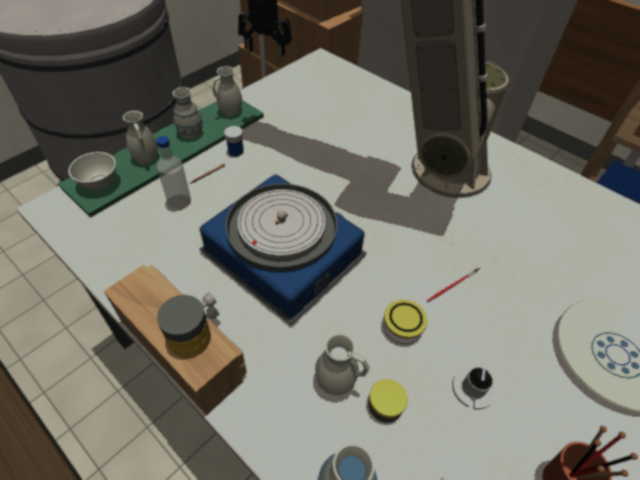

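View pics/top0.png

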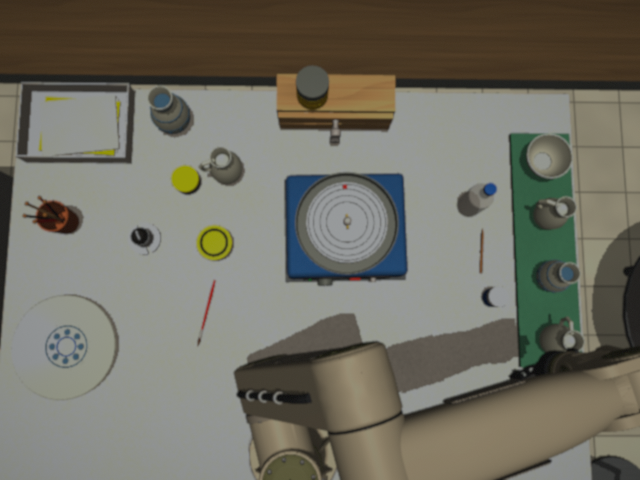

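The scene view shows the jug chuck (black cone, white line) at (480,380) and the wheel at (282,216), with its dot at (254,242). The top view has the chuck at (142,237), the spindle nose at (347,222) and the red dot at (345,187). No arm is in the way.

Run:
```python
from h import *
t=np.load("top0.npz"); s=np.load("scene0.npz"); ct,cs=calibration("top"),calibration("scene")
def cen(p,box,f):
    x0,y0,x1,y1=box; r=p[y0:y1,x0:x1].astype(int); m=f(r).astype(np.uint8)
    n,l,st,ce=cv2.connectedComponentsWithStats(m); i=1+np.argmax(st[1:,4]); return ce[i]+[x0,y0],st[i]
red=lambda r:(r[...,0]>150)&(r[...,1]<90)
blk=lambda r:(r.max(2)<60)
for n,p,c,b in(("top",t['p'],ct,(330,178,360,196)),("scene",s['p'],cs,(245,232,265,252))):
    u,st=cen(p,b,red); print(n,"dot",u,st,onz(c,*u,.128))
for n,p,c,b in(("top",t['p'],ct,(120,215,170,260)),("scene",s['p'],cs,(455,360,510,415))):
    u,st=cen(p,b,blk); print(n,"cone",u,st,onz(c,*u,.059))
print("nose",onz(ct,347,221,.15),onz(cs,282,214,.15))
# wheel outline from bright disc in top
for n,p,c,b in(("top",t['p'],ct,(285,170,410,280)),("scene",s['p'],cs,(225,180,340,270))):
    u,st=cen(p,b,lambda r:(r.min(2)>125)&(r.max(2)-r.min(2)<40)); print(n,"disc",u,st,onz(c,*u,.128))
a=s['p'][350:420,445:520]; b=t['p'][205:265,110:170]; w=t['p'][165:285,285:410]
f=lambda im,k,:cv2.resize(im,(400,300),interpolation=cv2.INTER_CUBIC)
save("z0",np.vstack([np.hstack([f(a,0),f(b,0)]),np.hstack([f(w,0),f(s['p'][180:270,222:342],0)])]))
```

```text
top dot [344.5 186. ] [14  8  2  1  2] [ 0.65520028 -0.12237354  0.128     ]
scene dot [253.66666667 242.11111111] [7 9 4 3 9] [ 0.65243819 -0.12369416  0.128     ]
top cone [141.76886792 237.13679245] [ 12  14  20  17 212] [0.53463207 0.38596718 0.059     ]
scene cone [479.57807309 379.10299003] [ 15   9  22  20 301] [0.54452477 0.39452751 0.059     ]
nose [ 0.56418987 -0.12698791  0.15      ] [ 0.56474264 -0.12439764  0.15      ]
top disc [346.46209016 222.06721311] [  21   12   81   80 4880] [ 0.56529136 -0.12701121  0.128     ]
scene disc [281.13008323 222.18359096] [  13   10   87   65 4205] [ 0.56984495 -0.12285091  0.128     ]
```

View pics/z0.png

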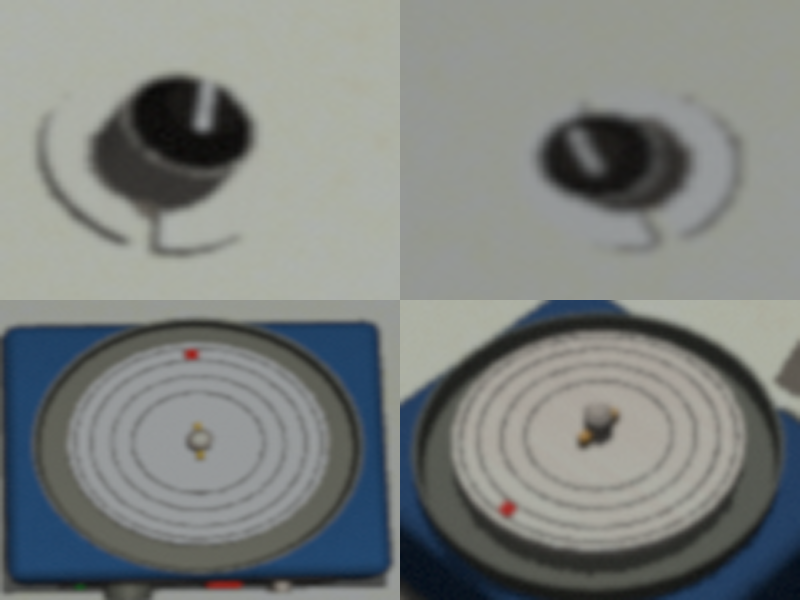

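```bash
cat >> h.py <<'E'
from scipy.spatial.transform import Rotation as R
def rot(s): q=s["orientation"]; return R.from_quat([q[1],q[2],q[3],q[0]])
def yaw(s): x=rot(s).as_matrix()[:,0]; return np.degrees(np.arctan2(x[1],x[0]))
def to(pos,psi,s=None):
    s=s or get_state(); r=rot(s); d=r.inv().apply(np.array(pos)-s["tcp_pos"])
    a=np.radians(psi); T=R.from_matrix(np.array([[np.cos(a),np.sin(a),0],[np.sin(a),-np.cos(a),0],[0,0,-1]]))
    print("delta mm",np.round(d*1e3,1),"turn",np.round((r.inv()*T).as_rotvec(degrees=True),1),"yaw",round(yaw(s),2),"q6",np.degrees(s["joint_pos"][5]).round(1))
E
python3 - <<'E'
from h import *
s=get_state(); T=np.array(calibration("wrist")["world_from_camera"]); r=rot(s)
print(r.inv().apply(T[:3,3]-s["tcp_pos"])); print(r.inv().as_matrix()@T[:3,:3]); print(calibration("wrist")["mtx"])
to((.45,-.2,.33),60); to((.50,-.126,.33),71)
E
```

```text
[ 0.07760647  0.00192343 -0.14430593]
[[-6.29622591e-04  9.53507871e-01  3.01367457e-01]
 [ 9.99998861e-01  1.87013907e-04  1.49751618e-03]
 [ 1.37153356e-03  3.01368057e-01 -9.53506903e-01]]
[[358.41331498   0.         317.96090765]
 [  0.         358.41331498 241.16348832]
 [  0.           0.           1.        ]]
delta mm [ 331.9 -211.   -99.1] turn [ -0.1  -0.  -36.3] yaw 23.65 q6 82.0
delta mm [ 407.4 -258.7  -99. ] turn [ -0.1  -0.  -47.3] yaw 23.65 q6 82.0
```

{"fn": "drive_tool", "kwargs": {
  "deltas": [
    [[0,0.045,-0.022,-0.02,0,0,-5],[0,0.095,-0.047,-0.03,0,0,-10],[0,0.145,-0.072,-0.03,0,0,-15],[0,0.195,-0.097,-0.03,0,0,-20],[0,0.245,-0.122,-0.03,0,0,-25],[0,0.3,-0.149,-0.03,0,0,-30],[0,0.355,-0.176,-0.03,0,0,-36],[0,0.41,-0.204,-0.03,0,0,-42],[0,0.467,-0.232,-0.03,0,0,-47],[0,0.467,-0.232,-0.03,0,0,-47],[0,0.467,-0.232,-0.03,0,0,-47],[0,0.467,-0.232,-0.03,0,0,-47]]
  ]
}}

```text
clock: 1.6
tcp_pos: [0.5646, -0.1279, 0.2612]
orientation: [-0.0, 0.816, 0.577, -0.0]
wrist_force: [-0.4, -0.2, -0.2]
finger_gap: 0.0855
grip_force: 0.0
```

Run:
```python
from h import *
s=get_state(); c=calibration("wrist"); p,d=read_camera("wrist"); save("w1",p); np.savez("w1",p=p,d=d,T=c["world_from_camera"])
print(s["clock"],s["tcp_pos"],yaw(s),s["qvel"])
```

```text
1.6 [ 0.56458936 -0.12794469  0.2611612 ] 70.53825266682954 [-0.00966923 -0.00435333  0.00040467 -0.00264279  0.00173195 -0.00020463]
```

View pics/w1.png

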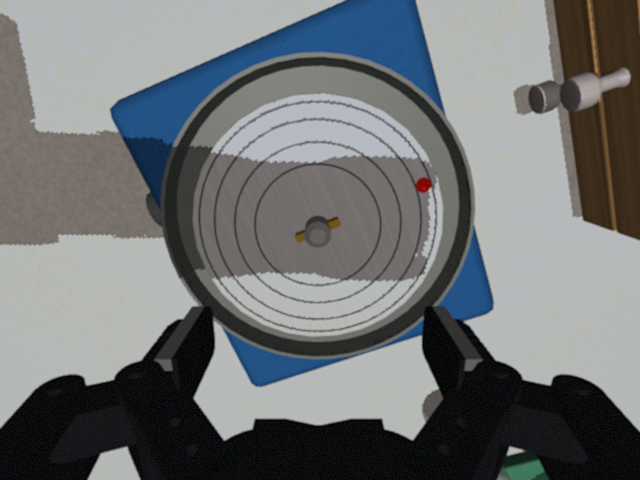

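Wrist view: nose at (318,233), brass key ends at about (297,238) and (340,221), red dot at (424,184).

Run:
```python
from h import *
z=np.load("w1.npz"); c=dict(mtx=calibration("wrist")["mtx"],world_from_camera=z["T"]); p=z["p"]; h=cv2.cvtColor(p,cv2.COLOR_RGB2HSV)
m=((h[...,0]<8)|(h[...,0]>172))&(h[...,1]>150)&(h[...,2]>90); m[:, :380]=0; m[:,460:]=0
v,u=np.nonzero(m); dot=onz(c,u.mean(),v.mean(),.128); print("dot",len(u),u.mean(),v.mean(),dot)
k=np.zeros(m.shape,bool); k[205:255,285:355]=True
k&=(h[...,0]>10)&(h[...,0]<30)&(h[...,1]>110)
n,l,st,ce=cv2.connectedComponentsWithStats(k.astype(np.uint8)); print(st[1:],ce[1:])
i=np.argsort(-st[1:,4])[:2]+1; K=[onz(c,*ce[j],.138) for j in i]; print("keys",K)
e=K[0]-K[1]; e*=np.sign(e[0]); print("keyang",np.degrees(np.arctan2(e[1],e[0])),"mid",(K[0]+K[1])/2)
g=cv2.GaussianBlur(cv2.cvtColor(p,cv2.COLOR_RGB2GRAY),(3,3),0)
H=cv2.HoughCircles(g,cv2.HOUGH_GRADIENT,1,300,param1=60,param2=20,minRadius=55,maxRadius=70); print(H, [onz(c,a,b,.128) for a,b,_ in H[0]])
H=cv2.HoughCircles(cv2.resize(g[200:265,285:350],None,fx=4,fy=4,interpolation=2),cv2.HOUGH_GRADIENT,1,300,param1=60,param2=12,minRadius=20,maxRadius=70)
if H is not None:
  for a,b,r in H[0]: print(a/4+285,b/4+200,r/4,onz(c,a/4+285,b/4+200,.15))
save("w1z",cv2.resize(p[195:275,270:370],(800,600),interpolation=2))
o=(K[0]+K[1])/2; e=dot-o; print("dotang",np.degrees(np.arctan2(e[1],e[0])),np.hypot(*e[:2]))
to((.535,.385,.20),90)
```

```text
dot 166 422.99397590361446 184.54819277108433 [ 0.6538889  -0.12294924  0.128     ]
[[328 218  12  11  97]
 [296 231   9  11  76]] [[333.31958763 222.8556701 ]
 [300.11842105 236.22368421]]
keys [array([ 0.57918633, -0.12617537,  0.138     ]), array([ 0.55134368, -0.12772763,  0.138     ])]
keyang 3.191012102232425 mid [ 0.565265  -0.1269515  0.138    ]
[[[318.5 223.5  62.7]]] [array([ 0.56738554, -0.12532446,  0.128     ])]
317.875 228.875 12.725 [ 0.56750039 -0.12360198  0.15      ]
dotang 2.585721521388032 0.08871421799744111
delta mm [ 473.9 -199.    61.2] turn [ -0.    0.  -19.5] yaw 70.52 q6 88.8
```

View pics/w1z.png

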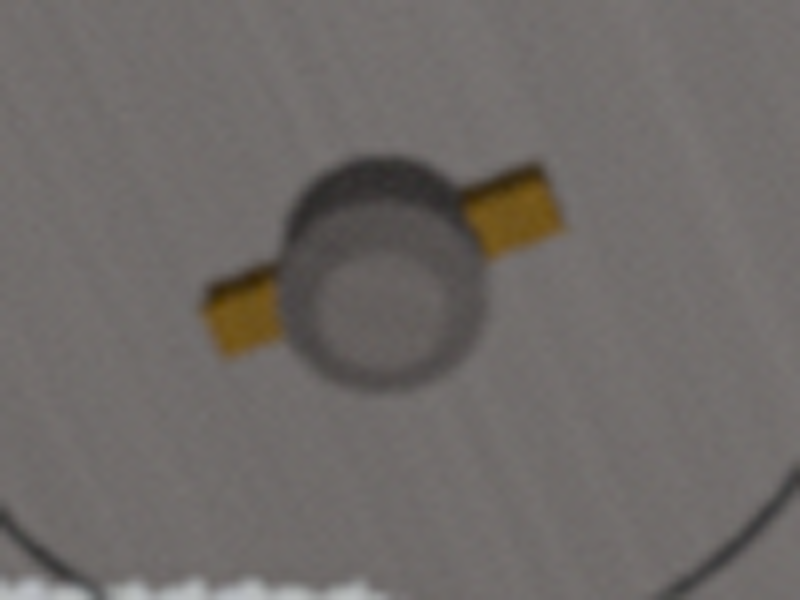

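Nose top centre is at (317.8,236.3). That puts the spindle at about (0.566,-0.127) with the keys at about +2.7°. Now on to the chuck.

{"fn": "drive_tool", "kwargs": {
  "deltas": [
    [[0,0.05,-0.021,0,0,0,-2],[0,0.1,-0.042,0,0,0,-4],[0,0.155,-0.065,0,0,0,-6],[0,0.21,-0.088,0,0,0,-8],[0,0.265,-0.111,0.01,0,0,-10],[0,0.32,-0.134,0.02,0,0,-13],[0,0.375,-0.157,0.04,0,0,-16],[0,0.43,-0.18,0.06,0,0,-19],[0,0.474,-0.199,0.08,0,0,-19.5],[0,0.474,-0.199,0.08,0,0,-19.5],[0,0.474,-0.199,0.08,0,0,-19.5],[0,0.474,-0.199,0.08,0,0,-19.5]]
  ]
}}

```text
clock: 3.15
tcp_pos: [0.5357, 0.3846, 0.1823]
orientation: [0.0, 0.707, 0.707, 0.001]
wrist_force: [0.3, -0.5, 0.7]
finger_gap: 0.0853
grip_force: 0.0
```

Run:
```python
from h import *
z=np.load("w1.npz"); c1=dict(mtx=calibration("wrist")["mtx"],world_from_camera=z["T"]); print("nose",onz(c1,317.75,236.3,.152),onz(c1,317.9,234.3,.148))
s=get_state(); c=calibration("wrist"); p,d=read_camera("wrist"); np.savez("w2",p=p,d=d,T=c["world_from_camera"])
print(s["clock"],s["tcp_pos"],yaw(s)); save("w2z",cv2.resize(p[100:370,140:500],(800,600),interpolation=2))
```

```text
nose [ 0.56570335 -0.12840852  0.152     ] [ 0.56592295 -0.12810313  0.148     ]
3.15 [0.5356876  0.38464478 0.18234682] 90.00623406917286
```

View pics/w2z.png

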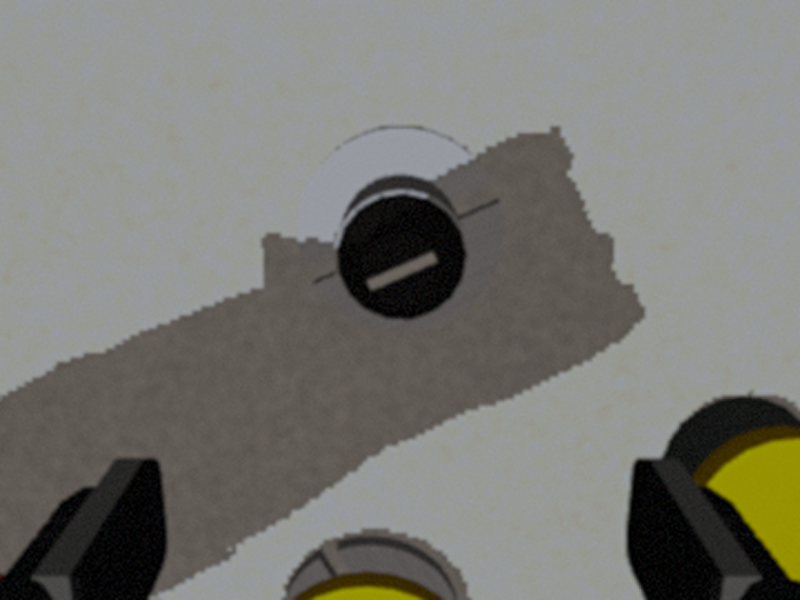

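Zoomed wrist view: white line from (367,285) to (437,257), which is full-frame (305,228) to (337,216). Cone centred at about (402,255); flange circle visible. The chuck is free of its neighbours.

Run:
```python
from h import *
z=np.load("w2.npz"); c=dict(mtx=calibration("wrist")["mtx"],world_from_camera=z["T"]); p=z["p"]; g=cv2.cvtColor(p,cv2.COLOR_RGB2GRAY)
m=np.zeros(g.shape,np.uint8); m[210:236,300:342]=(g[210:236,300:342]>75); 
n,l,st,ce=cv2.connectedComponentsWithStats(m)
# white line: inside cone circle only
k=np.zeros_like(m); cv2.circle(k,(321,215),26,1,-1); m&=k; n,l,st,ce=cv2.connectedComponentsWithStats(m); i=1+np.argmax(st[1:,4]); print(st[i],ce[i])
v,u=np.nonzero(l==i); (cx,cy),wh,a=cv2.minAreaRect(np.c_[u,v].astype(np.float32)); vx,vy,_,_=cv2.fitLine(np.c_[u,v].astype(np.float32),2,0,.01,.01).ravel()
A,B=onz(c,cx-14*vx,cy-14*vy,.068),onz(c,cx+14*vx,cy+14*vy,.068); e=B-A; e*=np.sign(e[0]); print(wh,"centre",onz(c,cx,cy,.068),"ang",np.degrees(np.arctan2(e[1],e[0])))
b=((g<50)*255).astype(np.uint8)[180:250,285:355]; n,l,st,ce=cv2.connectedComponentsWithStats(b); i=1+np.argmax(st[1:,4])
cs,_=cv2.findContours((l==i).astype(np.uint8),0,2); (x,y),r=cv2.minEnclosingCircle(cs[0]); print("cone",x+285,y+180,r,onz(c,x+285,y+180,.053))
# flange notches
A,B=onz(c,140+322/2.222,100+279/2.222,.008),onz(c,140+492/2.222,100+204/2.222,.008); e=B-A; print("notch",np.degrees(np.arctan2(e[1],e[0])),(A+B)/2)
H=onz(c,140+402/2.222,100+126/2.222,.008); print("flange far edge",H)
to((.533,.385,.017),90)
```

```text
[306 214  30  16 143] [320.58041958 221.44755245]
(4.46626615524292, 31.779205322265625) centre [0.53875932 0.39417417 0.068     ] ang 24.329580970634346
cone 320.4063529968262 215.73745727539062 28.724483489990234 [0.53880913 0.39497482 0.053     ]
notch 24.211952261362242 [0.5411599  0.39058119 0.008     ]
flange far edge [0.53952708 0.43677834 0.008     ]
delta mm [  0.2  -2.9 165.4] turn [ 0.1 -0.   0. ] yaw 90.01 q6 118.7
```

{"fn": "drive_tool", "kwargs": {
  "deltas": [
    [[0,0.01,0.003,0.04,0,0,0],[0,0.01,0.003,0.09,0,0,0],[0,0.01,0.003,0.135,0,0,0],[0,0.01,0.003,0.165,0,0,0],[0,0.01,0.003,0.165,0,0,0],[60,0.01,0.003,0.165,0,0,0],[120,0.01,0.003,0.165,0,0,0],[180,0.01,0.003,0.165,0,0,0],[255,0.01,0.003,0.165,0,0,0],[255,0.01,0.003,0.165,0,0,0],[255,0.01,0.003,0.165,0,0,0],[255,0.01,0.003,0.165,0,0,0]]
  ],
  "newtons": 50
}}

```text
clock: 4.7
tcp_pos: [0.5391, 0.397, 0.0189]
orientation: [0.001, 0.706, 0.708, 0.002]
wrist_force: [-1.1, -1.0, 6.4]
finger_gap: 0.0467
grip_force: 52.3
```

{"fn": "drive_tool", "kwargs": {
  "deltas": [
    [[255,0,0,-0.03,0,0,0],[255,0,0,-0.08,0,0,0],[255,0,0,-0.13,0,0,0],[255,0,0,-0.18,0,0,0],[255,0,0,-0.22,0,0,0],[255,0,0,-0.22,0,0,0],[255,0,0,-0.22,0,0,0]]
  ]
}}

```text
clock: 5.58
tcp_pos: [0.5372, 0.3961, 0.2352]
orientation: [-0.0, 0.706, 0.708, -0.001]
wrist_force: [-0.4, -0.6, -3.1]
finger_gap: 0.0465
grip_force: 52.4
```

Run:
```python
from h import *
s=get_state(); c=calibration("wrist"); p,d=read_camera("wrist"); np.savez("w3",p=p,d=d,T=c["world_from_camera"])
print(s["clock"],s["tcp_pos"],yaw(s),s["wrist_force"],s["ft_torque"],s["finger_gap"]); save("w3",p)
to((.566,-.128,.24),68.4)
```

```text
5.575 [0.53719322 0.39607646 0.23524493] 90.15525814043671 [-0.36238819 -0.64324718 -3.07580908] [-0.04796679  0.00209336  0.04528577] 0.04651657157511081
delta mm [-523.9   27.8   -4.9] turn [-0.1  0.1 21.8] yaw 90.15 q6 119.4
```

View pics/w3.png

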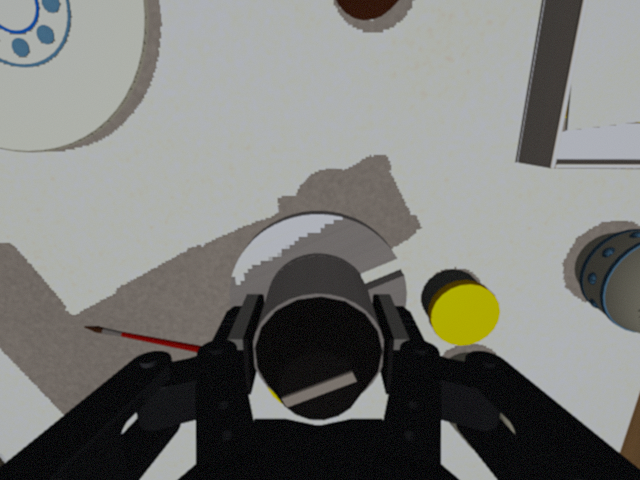

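The chuck is held and lifted. The white line runs from (282,402) to (355,376), and a notch shows at about (385,275).

Run:
```python
from h import *
z=np.load("w3.npz"); c=dict(mtx=calibration("wrist")["mtx"],world_from_camera=z["T"]); p=z["p"]; g=cv2.cvtColor(p,cv2.COLOR_RGB2GRAY)
s=get_state(); zt=s["tcp_pos"][2]+.050
m=(g>75).astype(np.uint8); k=np.zeros_like(m); cv2.circle(k,(320,375),40,1,-1); k[:,:280]=0; m&=k; m[410:]=0
n,l,st,ce=cv2.connectedComponentsWithStats(m); i=l[389,320]; i=i or 1+np.argmax(st[1:,4]); print(st[i],ce[i])
v,u=np.nonzero(l==i); q=np.c_[u,v].astype(np.float32); (cx,cy),wh,a=cv2.minAreaRect(q); vx,vy,_,_=cv2.fitLine(q,2,0,.01,.01).ravel()
A,B=onz(c,cx-30*vx,cy-30*vy,zt),onz(c,cx+30*vx,cy+30*vy,zt); e=B-A; e*=np.sign(e[0]); a=np.degrees(np.arctan2(e[1],e[0])); C=onz(c,cx,cy,zt)
print(wh,"C",C,"len",np.linalg.norm(e)*wh[1]/60,"ang",a,"ang-yaw",a-yaw(s),"C in tool",rot(s).inv().apply(C-s["tcp_pos"]))
```

```text
[287 372  69  33 726] [321.80165289 388.2892562 ]
(10.533703804016113, 70.34172821044922) C [0.53944465 0.39226446 0.28430163] len 0.023104946863446316 ang 24.26134966908057 ang-yaw -65.89291748143681 C in tool [-0.00364615  0.00252918 -0.05000114]
```

{"fn": "drive_tool", "kwargs": {
  "deltas": [
    [[255,-0.03,0.001,0,0,0,1],[255,-0.08,0.004,0,0,0,3],[255,-0.13,0.007,0,0,0,5],[255,-0.18,0.01,0,0,0,7],[255,-0.235,0.013,0,0,0,9],[255,-0.29,0.016,0,0,0,12],[255,-0.345,0.019,0,0,0,15],[255,-0.4,0.022,0,0,0,18],[255,-0.45,0.025,0,0,0,20],[255,-0.495,0.0265,0,0,0,21.6],[255,-0.521,0.0275,0,0,0,21.6],[255,-0.521,0.0275,0,0,0,21.6]]
  ]
}}

```text
clock: 7.12
tcp_pos: [0.5654, -0.1263, 0.2339]
orientation: [-0.001, 0.827, 0.562, -0.001]
wrist_force: [-0.0, 0.2, -2.4]
finger_gap: 0.047
grip_force: 52.3
```

{"fn": "drive_tool", "kwargs": {
  "deltas": [
    [[255,0,0,0,0,0,0],[255,0,0,0.015,0,0,0],[255,0,0,0.03,0,0,0],[255,0,0,0.03,0,0,0],[255,0,0,0.03,0,0,0]]
  ]
}}

```text
clock: 7.75
tcp_pos: [0.5665, -0.1243, 0.2062]
orientation: [-0.0, 0.826, 0.563, -0.0]
wrist_force: [0.3, -0.0, -2.5]
finger_gap: 0.0465
grip_force: 52.3
```

Run:
```python
from h import *
s=get_state(); c=calibration("wrist"); p,d=read_camera("wrist"); np.savez("w4",p=p,d=d,T=c["world_from_camera"])
print(s["clock"],s["tcp_pos"],yaw(s),s["wrist_force"],s["ft_torque"],s["finger_gap"])
q,_=read_camera("scene"); save("c4",np.hstack([cv2.resize(p[120:480,80:560],(400,300)),cv2.resize(q[150:285,190:370],(400,300),interpolation=2)]))
to((.5661,-.125,.18),68.6)
```

```text
7.75 [ 0.56647009 -0.12430717  0.20615824] 68.57882997217939 [ 0.327302   -0.04601126 -2.46401679] [-0.00153354 -0.08167423  0.02957382] 0.04649667236815398
delta mm [-0.6 -0.6 26.8] turn [ 0.1  0.  -0. ] yaw 68.56 q6 91.1
```

View pics/c4.png

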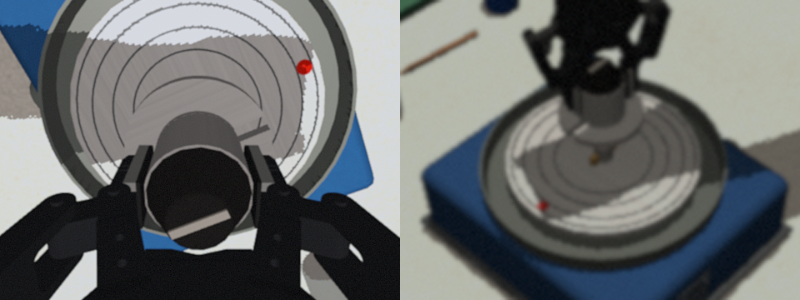

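The chuck hangs over the nose and its notch points at the red dot. Descending gently.

{"fn": "drive_tool", "kwargs": {
  "deltas": [
    [[255,-0.0005,-0.0005,0.012,0,0,0],[255,-0.0005,-0.0005,0.024,0,0,0],[255,-0.0005,-0.0005,0.03,0,0,0],[255,-0.0005,-0.0005,0.033,0,0,0],[255,-0.0005,-0.0005,0.036,0,0,0],[255,-0.0005,-0.0005,0.039,0,0,0],[255,-0.0005,-0.0005,0.04,0,0,0],[255,-0.0005,-0.0005,0.04,0,0,0]]
  ]
}}

```text
clock: 8.85
tcp_pos: [0.5659, -0.125, 0.1664]
orientation: [0.0, 0.826, 0.563, 0.0]
wrist_force: [-0.4, -0.6, -2.6]
finger_gap: 0.0467
grip_force: 52.3
```

{"fn": "drive_tool", "kwargs": {
  "deltas": [
    [[255,0,0,0.002,0,0,0],[255,0,0,0.004,0,0,0],[255,0,0,0.006,0,0,0],[255,0,0,0.006,0,0,0]]
  ]
}}

```text
clock: 9.35
tcp_pos: [0.5657, -0.1249, 0.16]
orientation: [-0.0, 0.826, 0.563, -0.0]
wrist_force: [0.1, 0.2, -3.3]
finger_gap: 0.0466
grip_force: 52.3
```

{"fn": "drive_tool", "kwargs": {
  "deltas": [
    [[255,0,0,0.002,0,0,0],[255,0,0,0.004,0,0,0],[255,0,0,0.006,0,0,0],[255,0,0,0.007,0,0,0],[255,0,0,0.007,0,0,0]]
  ]
}}

```text
clock: 9.98
tcp_pos: [0.5658, -0.1249, 0.1532]
orientation: [-0.0, 0.826, 0.563, -0.0]
wrist_force: [-0.5, -0.6, -1.9]
finger_gap: 0.0468
grip_force: 52.3
```

{"fn": "drive_tool", "kwargs": {
  "deltas": [
    [[255,0,0,0.0015,0,0,0],[255,0,0,0.003,0,0,0],[255,0,0,0.0045,0,0,0],[255,0,0,0.0055,0,0,0],[255,0,0,0.0055,0,0,0]]
  ]
}}

```text
clock: 10.6
tcp_pos: [0.5658, -0.1249, 0.1477]
orientation: [-0.0, 0.826, 0.563, -0.0]
wrist_force: [0.2, -0.0, -4.1]
finger_gap: 0.0465
grip_force: 52.3
```

{"fn": "drive_tool", "kwargs": {
  "deltas": [
    [[255,0,0,0.001,0,0,0],[255,0,0,0.002,0,0,0],[255,0,0,0.002,0,0,0],[255,0,0,0.002,0,0,0]]
  ]
}}

```text
clock: 11.1
tcp_pos: [0.5659, -0.125, 0.1469]
orientation: [0.001, 0.826, 0.563, 0.0]
wrist_force: [-2.9, 0.6, 6.3]
finger_gap: 0.0466
grip_force: 53.1
```

Contact came at about TCP z 0.147, which is what a chuck sitting home should give. Now I'll release, recentre on the chuck and check.

{"fn": "drive_tool", "kwargs": {
  "deltas": [
    [[200,0,0,-0.001,0,0,0],[120,0,0,-0.001,0,0,0],[60,0,0,-0.001,0,0,0],[30,0,0,-0.001,0,0,0],[30,-0.003,0,-0.001,0,0,0],[30,-0.003,0,-0.001,0,0,0]]
  ]
}}

```text
clock: 11.85
tcp_pos: [0.5648, -0.128, 0.1468]
orientation: [0.0, 0.826, 0.563, -0.0]
wrist_force: [-0.7, -0.1, 0.5]
finger_gap: 0.0752
grip_force: 0.0
```

Run:
```python
from h import *
s=get_state(); c=calibration("wrist"); p,d=read_camera("wrist"); np.savez("w5",p=p,d=d,T=c["world_from_camera"])
print(s["clock"],s["tcp_pos"],yaw(s),s["wrist_force"],s["finger_gap"])
q,dq=read_camera("scene"); save("c5",np.hstack([cv2.resize(p[120:480,80:560],(400,300)),cv2.resize(q[150:285,190:370],(400,300),interpolation=2)]))
# depth-based height of cone top / flange near white line in wrist
g=cv2.cvtColor(p,cv2.COLOR_RGB2GRAY); T=np.array(c["world_from_camera"]); K=c["mtx"]
for u,v in((320,350),(320,370),(310,375),(330,375),(320,380),(320,230),(320,215)):
    z=d[v,u]; P=T[:3,:3]@np.array([(u-K[0,2])/K[0,0]*z,-(v-K[1,2])/K[1,1]*z,-z])+T[:3,3]; print(u,v,P.round(4),g[v,u])
```

```text
11.85 [ 0.56475678 -0.12798347  0.1467704 ] 68.53173516213896 [-0.6651271  -0.10948542  0.49163107] 0.0752078220948275
320 350 [ 0.5712 -0.1174  0.1976] 21
320 370 [ 0.5686 -0.1243  0.1973] 27
310 375 [ 0.5652 -0.1243  0.1981] 19
330 375 [ 0.5711 -0.1262  0.1986] 145
320 380 [ 0.5675 -0.127   0.1982] 145
320 230 [ 0.5791 -0.0983  0.1372] 132
320 215 [ 0.5816 -0.0919  0.1375] 139
```

View pics/c5.png

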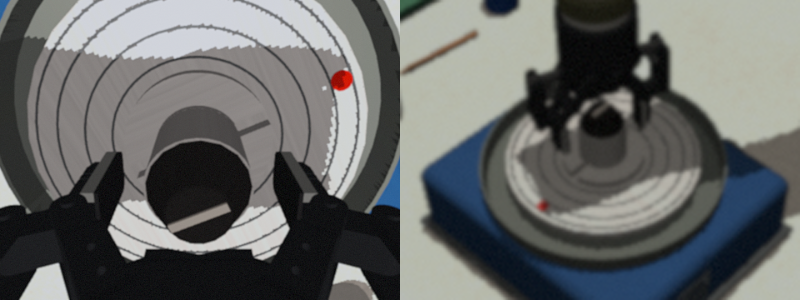

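The chuck is home: the cone top reads 0.198 m and the flange top 0.137 m, against 0.206 and 0.146 if it were up on the keys. The gripper is centred on it, so I'll regrip and turn.

{"fn": "drive_tool", "kwargs": {
  "deltas": [
    [[100,0,0,0,0,0,0],[180,0,0,0,0,0,0],[255,0,0,0,0,0,0],[255,0,0,0,0,0,0],[255,0,0,0,0,0,0],[255,0,0,0,0,0,-2],[255,0,0,0,0,0,-6],[255,0,0,0,0,0,-11],[255,0,0,0,0,0,-16],[255,0,0,0,0,0,-20],[255,0,0,0,0,0,-20]]
  ],
  "newtons": 50
}}

```text
clock: 13.32
tcp_pos: [0.5654, -0.1281, 0.1471]
orientation: [0.001, 0.716, 0.698, 0.0]
wrist_force: [2.4, -0.8, 3.6]
finger_gap: 0.0467
grip_force: 52.0
```

Run:
```python
from h import *
s=get_state(); print(s["tcp_pos"],yaw(s),s["wrist_force"],s["ft_torque"],s["grip_force"])
```

```text
[ 0.56539946 -0.12809453  0.14711817] 88.56066646621976 [ 2.41331152 -0.80162921  3.55911401] [-0.16285192 -0.2123398   0.05612379] 51.998019218444824
```

Side forces are low, so I'll carry on to about 92° in total.

{"fn": "drive_tool", "kwargs": {
  "deltas": [
    [[255,0,0,0,0,0,-3],[255,0,0,0,0,0,-9],[255,0,0,0,0,0,-16],[255,0,0,0,0,0,-23],[255,0,0,0,0,0,-30],[255,0,0,0,0,0,-37],[255,0,0,0,0,0,-44],[255,0,0,0,0,0,-51],[255,0,0,0,0,0,-58],[255,0,0,0,0,0,-65],[255,0,0,0,0,0,-71],[255,0,0,0,0,0,-72]]
  ]
}}

```text
clock: 14.82
tcp_pos: [0.5663, -0.1263, 0.1472]
orientation: [0.001, 0.168, 0.986, 0.002]
wrist_force: [5.7, 5.0, 3.3]
finger_gap: 0.0467
grip_force: 52.0
```

Run:
```python
from h import *
s=get_state(); print(s["tcp_pos"],yaw(s),s["wrist_force"],s["ft_torque"],s["grip_force"],s["joint_pos"][5])
```

```text
[ 0.56633774 -0.12629571  0.14721876] 160.63877603503335 [5.65208357 4.95777506 3.31503243] [ 0.9156287  -0.94044412 -0.17408865] 51.96878135204315 -0.02170416797325668
```

{"fn": "drive_tool", "kwargs": {
  "deltas": [
    [[255,0,0,0,0,0,0],[190,0,0,0,0,0,0],[120,0,0,0,0,0,0],[50,0,0,0,0,0,0],[0,0,0,0,0,0,0],[0,0,0,0,0,0,0],[0,0,0,-0.02,0,0,0],[0,0,0,-0.06,0,0,0],[0,0,0,-0.11,0,0,0],[0,0,0,-0.15,0,0,0],[0,0,0,-0.15,0,0,0],[0,0,0,-0.15,0,0,0]]
  ]
}}

```text
clock: 16.32
tcp_pos: [0.5645, -0.1278, 0.2961]
orientation: [-0.0, 0.169, 0.986, -0.0]
wrist_force: [-0.3, -0.2, -0.2]
finger_gap: 0.0855
grip_force: 0.0
```

Run:
```python
from h import *
s=get_state(); c=calibration("wrist"); p,d=read_camera("wrist")
print(s["clock"],s["tcp_pos"],yaw(s),s["wrist_force"],s["finger_gap"])
q,dq=read_camera("scene"); save("c6",np.hstack([cv2.resize(p,(400,300)),cv2.resize(q[100:460,160:640],(400,300))]))
T=np.array(c["world_from_camera"]); K=c["mtx"]
v,u=np.mgrid[0:480,0:640]; P=np.stack([(u-K[0,2])/K[0,0]*d,-(v-K[1,2])/K[1,1]*d,-d],-1)@T[:3,:3].T+T[:3,3]
r=np.hypot(P[...,0]-.565,P[...,1]+.1275); ok=d>0
for n,m in(("top",r<.010),("flange",(r>.030)&(r<.039)),("head",(r>.05)&(r<.09))): print(n,np.percentile(P[...,2][m&ok],[10,50,90]).round(4))
h=cv2.cvtColor(p,cv2.COLOR_RGB2HSV); m=((h[...,0]<8)|(h[...,0]>172))&(h[...,1]>150)&(h[...,2]>80)&(r<.1)
a=P[m].mean(0)-[.565,-.1275,0]; print("dot",m.sum(),np.degrees(np.arctan2(a[1],a[0])),np.hypot(*a[:2]))
```

```text
16.325 [ 0.56451261 -0.12776435  0.29613672] 160.53867777322682 [-0.29608206 -0.2371281  -0.17698854] 0.08554054214022978
top [0.1976 0.3759 0.3851]
flange [0.1376 0.3787 0.3879]
head [0.1292 0.3506 0.377 ]
dot 126 89.11248367261423 0.08789646579741635
```

View pics/c6.png

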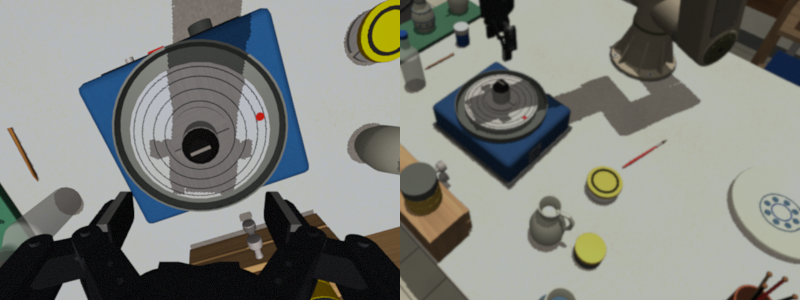

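The picture shows the chuck home on the wheel (wrist half, (200,145)), with its slot in line with the red dot at (260,117). The dot has moved from 2.7° to about 89°. The flange is 8.4 mm above the head, so the chuck is flat on it. The other things look undisturbed.

```bash
python3 -c "
from workcell import hand_in; print(hand_in())"
```

```text
the job is handed in; nothing more can be done
None
```

The jug chuck is on the spindle, fully down and flat on the wheel head; I turned the wheel with it about 86° (a quarter turn), let go, and handed the job in with the arm clear at about 16 s.

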